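# Roll the trim strip home on a teapot display stand

### The job

The brass trim strip along the edge of the blue display stand stands proud: take the hand roller by its handle from its rest and roll it along the strip with firm pressure, so that the wheel turns and all five sections are pressed down flat. Then put the roller back in its rest. Press only with the roller, never touch the stand or strip with the gripper itself, and leave the teapot on the stand and the two teacups where they are.

Things in the scene. Friction and masses are not known exactly. Their poses are not given: they have to be found in the camera images.
- strip_mid (a point): middle of the brass trim strip, at the height of its top once seated: 58 mm above the table, 8 mm above the stand. y runs along the strip, x across it towards the teapot, z up. Strip 178 mm long, 30 mm wide: five separate sections, each 34 mm long and 8 mm thick, centred at y = -72, -36, 0, 36, 72 mm (section1 to section5). Unseated ones stand up to 5 mm higher.
- roller_grip (a point): centre of the hand roller's wooden handle, a bar 92 mm long (x, parallel to the axle), 28 mm thick (y, grasp across this), 40 mm tall (z). Loose, about 0.33 kg. Below it in a steel fork is a black rubber wheel, radius 24 mm, 42 mm wide: axle 46 mm, lowest point 70 mm below this point; it rolls along y. A half turn about z makes no difference.
- rest: roller rest, fixed: grey base 130 x 80 mm; origin at its centre on the table. Two plywood posts at x = -40 and +40 mm (14 mm thick, 44 mm wide in y), tops 64 mm high, each with an end stop outside it 76 mm high; 5 mm play at each handle end. Roller at home: handle along x, its ends on the posts, its centre 84 mm above the origin, wheel hanging free between.
- wheel (a joint): turn of the roller's wheel on its axle, 0 at the start; rolling 24 mm turns it 1 rad (either sign). It turns with little friction.
- stand: navy-blue display stand, 220 x 210 mm, 50 mm high, fixed to the table, with the brass strip along its edge nearest the robot; origin on the table under the strip's middle (58 mm below strip_mid), same axes; it reaches from x = -25 to +195 mm.
- roller: the hand roller as a whole; origin at the wheel's lowest point, 70 mm below roller_grip, z up along the handle.
- teapot_centre (a point): mustard-yellow teapot, 92 mm across the body, 88 mm high with its lid, about 165 mm from spout to handle; it stands loose on the stand, its axis about 137 mm from the strip's middle line. The point is 40 mm above its foot. Leave it alone.
- section1 (a joint): how far section1 of the strip is pressed down: 0 = standing 5 mm proud, 0.005 m = fully seated. It resists with about 8 N of friction and stays where it is left.
- section2 (a joint): how far section2 of the strip is pressed down: 0 = standing 5 mm proud, 0.005 m = fully seated. It resists with about 8 N of friction and stays where it is left.
- section3 (a joint): how far section3 of the strip is pressed down: 0 = standing 5 mm proud, 0.005 m = fully seated. It resists with about 8 N of friction and stays where it is left.
- section4 (a joint): how far section4 of the strip is pressed down: 0 = standing 5 mm proud, 0.005 m = fully seated. It resists with about 8 N of friction and stays where it is left.
- section5 (a joint): how far section5 of the strip is pressed down: 0 = standing 5 mm proud, 0.005 m = fully seated. It resists with about 8 N of friction and stays where it is left.
- cup_white_c (a point): white teacup, 64 mm wide, 45 mm high, on the table near the robot; the point is about half-way up. Leave it alone.
- cup_clay_c (a point): reddish clay teacup, 60 mm wide, 42 mm high, on the table near the robot; the point is about half-way up. Leave it alone.

How it is judged:
On the way, in this order (a step that is already met when the one before it is completed fails the run):
1. the roller has been lifted out of its rest (z of roller_grip in the frame of rest above 0.11 m), for 0.1 s.
2. the roller has been rolled along (its wheel turned by at least 1.8 rad) and all five sections are seated, within 1.5 mm of fully down (value of joint each of section1, section2, section3, section4, section5 above 0.0035 m and (value of joint wheel above 1.8 rad or value of joint wheel below -1.8 rad)), for 0.1 s.
At the end, for the whole second after the job is handed in: All five sections are within 1.5 mm of fully down, and the roller is back in its rest: handle centre within 20 mm of the rest's centre in plan and within 8 mm of its home height of 84 mm, upright within 0.2 rad, at rest (value of joint each of section1, section2, section3, section4, section5 above 0.0035 m and horizontal distance between roller_grip and rest below 0.02 m and z of roller_grip in the frame of rest between 0.076 and 0.092 m and angle between roller's own z axis and vertical below 0.2 rad and linear speed of roller below 0.03 m/s); the robot touches nothing.
It fails at once if the gripper or arm touches the stand or its strip with more than 1 N (contact force between any of the fingers, the arm and stand above 1 N).
It fails at once if the yellow teapot is moved more than 20 mm or tipped more than 0.3 rad (distance of teapot_centre from where it was at the start of the episode above 0.02 m or angle between teapot_centre's own z axis and vertical above 0.3 rad).
It fails at once if a teacup is moved more than 40 mm (distance of any of cup_white_c, cup_clay_c from where it was at the start of the episode above 0.04 m).
It also fails if it takes over 54 s, if anything falls off the work surface, if the arm or the gripper's body presses on something with over 40 N, if the wrist force passes 120 N, or if a joint passes its speed limit or range.

### The arm

A 6-joint arm with a two-finger parallel gripper is mounted at the origin on the work surface. World frame = base frame: x ahead of the robot, y to its left, z up, the work surface at z = 0. Lengths are in m, angles in rad, forces in N, time in s.
With the tool pointing down it reaches from about 0.275 to 0.725 m from the base axis. Payload 15.9 kg.
Tool frame: the origin (TCP) lies on the mounting face of the last link; the fingertips stand 173 mm ahead of it and the grasp point (between the pads) lies 155 mm ahead of it; z points along the fingers, y is the line along which they close (so a half turn about z gives the same grasp; the last joint's range is limited). The gripper opens to 85 mm and grips with 20 to 120 N. Pads are 22 mm wide; open, the fingers measure 114 mm over their backs; the gripper's body (76 mm by 85 mm) begins 54 mm behind the grasp point. The pads swing forward as they close: fully open they stand 13 mm farther back than shut.
Start: joints at [1.166, 0.213, -0.034, 1.323, 0, 1.571], TCP at [0.197, 0.46, 0.405] pointing down, gripper open.
Joint ranges: [-2.98, 2.98], [-0.74, 1.72], [-1.14, 1.35], [-2.1, 2.04], [-1.57, 1.44], [-3.14, 3.14]. Speed limits (rad/s): [1.89, 1.89, 2.39, 2.57, 3.14, 3.14].

### API

Orientations are given as a rotation vector (axis times angle).
In Python, from workcell import * gives the robot as it stands. The module is installed in compiled form; this text tells all that it offers.
- The arm moves only by the tool step_arm, never from a script. Its argument "moves" is a list that holds one entry, the list of rows, each a list of 4 numbers: the shift along the tool's x, y, z in mm, then the turn about the tool's z in rad. A call has 1 to 10 rows; each row is the pose to reach, as a shift and turn from the pose commanded when the call began, along the tool's axes at that moment; what a row does not reach only later rows make up. A row lasts 1/8 s, in which the tool goes at most 62.5 mm and 10.7 degrees, less where a joint would pass 70% of its speed; a pose out of reach is approached as far as the arm can. A call with a gripper value outside its range is refused whole. "grip" is the finger opening in mm, from 0 to 85.4, set as the call begins (left out, the last holds). The fingers move at their own pace and stop on an object; "newtons" is the grip in N (left out, the last holds). Time passes only in rows, so rows that repeat a pose let the fingers close. It gives the time, the measured TCP pose, the force, the opening and the grip force at its end, in the units of the state.
- get_obs(): the state, without advancing time (a new reading comes with each control period).
- camera(name): name is "scene" or "top"; returns a dict with "img" (420x560x3 uint8, red, green, blue), "z_map" (420x560 float32, m along the optical axis (not along the pixel's ray), 0 where there is no reading), "K" (3x3 intrinsics, pixels), "extrinsics" (4x4, takes a point from world to camera coordinates). Camera axes: x right, y up, looking along -z (the intrinsics and any distortion apply to the point x, -y, -z); pixel columns grow to the right and rows downward; lengths in m; the calibration is good to about 2 mm. A picture is of the moment at which its call begins.
- finish_job(): hands the job in; it is judged then, once.
Trained networks look in the newest picture that a camera, given by its name, has taken for a name from the list of things; names that differ only in an ending like _2 or _b are one class to them, and where a whole thing is asked for, a point or a joint stands for the part that bears it (a point fixed in the world has none). Each returns a list of dicts, best first, with "confidence" (0 to 1); they miss things now and then, are a little off and sometimes report something else, mostly with a low value. They report only what shows in the picture. A call takes as long as a camera call.
- boxes_of(camera, name): "rect" ([left, top, right, bottom] as shares, 0 to 1, of the picture: columns of its width, rows of its height, round what is visible of it).
- spot_point(camera, name): "point" ([column, row] as shares, 0 to 1, of the picture: columns of its width, rows of its height: a listed point, or the origin of a listed thing).
The state is a dict: "time": time; "joint_positions": joint angles; "joint_velocities": joint speeds; "effort": joint torques, N m; "eef_pos": TCP position; "tcp_rot": TCP orientation; "contact_force": force on the tool from outside, world axes, zero at the start; "wrist_torque": the same for the moment, N m; "opening": finger opening in m; "grasp_force": force on a finger pad.
Only numpy, scipy, OpenCV 4.12 (cv2) and the standard library are available. Lean on these libraries where they do the work, as an engineer would, in place of code of your own. Each camera call takes 0.05 s, during which the arm holds its last target. There are 200 camera calls.

## Working session

There is one attempt and no reset: what is moved stays moved. The work goes in short steps, Python scripts to look and compute and a tool call to move; the robot and the scene stay as the last step left them, time stands still between calls to the robot, and variables do not carry over. Pictures are saved under pics/ and viewed, at most 10 in all, crops included, and the job is handed in when it is done.

Besides the shell and the picture viewer there is one more tool, called after "Call:" in YAML: its name, and indented under it one key for each argument. step_arm: Moves the arm, as the interface text tells. Its arguments: {"type":"object","properties":{"moves":{"type":"array"},"grip":{"type":"number"},"newtons":{"type":"number"}},"required":["moves"]}

```bash
mkdir -p pics; cat > h.py <<'E'
from workcell import *
import numpy as np, cv2
def ray(c,u,v):
    K,E=c["K"],c["extrinsics"]
    d=np.linalg.inv(E[:3,:3])@np.array([(u-K[0,2])/K[0,0],-(v-K[1,2])/K[1,1],-1.])
    o=-E[:3,:3].T@E[:3,3]
    return o,d
def at_z(c,u,v,z):
    o,d=ray(c,u,v); return o+d*(z-o[2])/d[2]
def cloud(c):
    K,E=c["K"],c["extrinsics"]; Z=c["z_map"]; v,u=np.mgrid[:420,:560]
    P=np.stack([(u-K[0,2])/K[0,0]*Z,-(v-K[1,2])/K[1,1]*Z,-Z],-1)
    return (P-E[:3,3])@E[:3,:3]
E
python3 - <<'E'
from h import *
np.set_printoptions(precision=4,suppress=True)
o=get_obs();print(o["time"],o["eef_pos"],o["tcp_rot"])
for n in("scene","top"):
    c=camera(n);cv2.imwrite(f"pics/{n}0.png",c["img"][:,:,::-1]);P=cloud(c)
    print(n,ray(c,280,210)[0],c["K"][0,0])
    for t in("strip_mid","roller_grip","rest","stand","teapot_centre","cup_white_c","cup_clay_c"):
        z={"strip_mid":.058,"roller_grip":.084,"teapot_centre":.09,"cup_white_c":.022,"cup_clay_c":.021}.get(t,0)
        for r in spot_point(n,t)[:2]:
            u,v=r["point"][0]*560,r["point"][1]*420
            print(t,round(r["confidence"],2),round(u),round(v),at_z(c,u,v,z),P[min(int(v),419),min(int(u),559)])
E
```

```text
0.0 [0.1969 0.4595 0.4042] [-0.6315 -3.0772  0.0018]
scene [ 1.     -0.3836  0.7609] 440.95168415413985
strip_mid 0.89 205 253 [ 0.49   -0.1706  0.058 ] [ 0.49   -0.1707  0.0598]
roller_grip 0.92 338 195 [0.5569 0.1274 0.084 ] [0.5673 0.1145 0.103 ]
rest 0.64 334 223 [0.561  0.1218 0.    ] [0.5699 0.1105 0.0192]
rest 0.3 325 145 [0.3431 0.295  0.    ] [0.3753 0.2604 0.0409]
stand 0.71 210 272 [ 0.497  -0.1714  0.    ] [ 0.5289 -0.1851  0.0505]
teapot_centre 0.78 247 290 [ 0.6299 -0.1673  0.09  ] [ 0.6448 -0.1768  0.1204]
cup_white_c 0.93 323 141 [0.3446 0.2815 0.022 ] [0.3307 0.2934 0.0098]
cup_clay_c 0.77 123 252 [ 0.354  -0.2942  0.021 ] [ 0.339  -0.2925  0.0051]
cup_clay_c 0.5 204 254 [ 0.4644 -0.1627  0.021 ] [ 0.4931 -0.1745  0.0628]
top [ 0.2954 -0.02    1.2752] 505.37525246484665
strip_mid 0.84 356 230 [ 0.4964 -0.176   0.058 ] [ 0.4976 -0.175   0.0608]
roller_grip 0.59 235 203 [0.5596 0.1184 0.084 ] [0.5561 0.1175 0.1041]
rest 0.73 235 214 [0.5497 0.1281 0.    ] [0.5296 0.1173 0.1035]
stand 0.75 352 233 [ 0.4971 -0.173   0.    ] [ 0.4873 -0.1646  0.0645]
teapot_centre 0.97 352 174 [ 0.6289 -0.1667  0.09  ] [ 0.6215 -0.1625  0.1206]
cup_white_c 0.75 171 293 [0.3481 0.2805 0.022 ] [0.3493 0.2851 0.005 ]
cup_clay_c 0.94 405 291 [ 0.3495 -0.294   0.021 ] [ 0.3523 -0.2951  0.007 ]
cup_clay_c 0.43 354 232 [ 0.4974 -0.1744  0.021 ] [ 0.4923 -0.1673  0.0636]
```

```bash
python3 - <<'E'
from h import *
np.set_printoptions(precision=4,suppress=True)
c=camera("top");P=cloud(c);I=c["img"]
cv2.imwrite("pics/topb.png",I[90:360,120:480,::-1].repeat(2,0).repeat(2,1))
I=I.astype(int)
def fit(m,n):
    m=cv2.morphologyEx(m.astype(np.uint8),cv2.MORPH_OPEN,np.ones((2,2)))>0
    q=P[m]; (cx,cy),(w,h),a=r=cv2.minAreaRect((q[:,:2]*1000).astype(np.float32));print(n,m.sum(),r,q[:,2].mean(), q[:,:2].mean(0), np.percentile(q[:,2],[5,50,95]))
    cc,_=cv2.projectPoints if 0 else (None,None)
near=lambda x,y,r:(abs(P[...,0]-x)<r)&(abs(P[...,1]-y)<r)
fit(near(.557,.12,.09)&(P[...,2]>.09),"handle")
fit(near(.557,.12,.1)&(P[...,2]>.068),"stops+handle")
fit(near(.557,.12,.12)&(P[...,2]<.03)&(P[...,2]>.008),"base")
x=P[...,2]; 
fit((abs(P[...,1]+.17)<.13)&(abs(P[...,0]-.495)<.05)&(x>.0545)&(x<.075),"strip")
fit((abs(P[...,1]+.17)<.16)&(abs(P[...,0]-.58)<.18)&(x>.04)&(x<.054),"stand")
fit((abs(P[...,1]+.17)<.13)&(P[...,0]>.56)&(x>.07),"pot")
E
```

```text
handle 451 ((436.11956787109375, 73.87908172607422), (332.35888671875, 63.449317932128906), 22.88174057006836) 0.10309404763195312 [0.5477 0.1211] [0.083  0.1025 0.107 ]
stops+handle 607 ((443.5150451660156, 84.2589340209961), (351.65875244140625, 87.14942169189453), 21.205310821533203) 0.09389899973767353 [0.5462 0.1211] [0.0584 0.1011 0.1067]
base 75 ((548.794189453125, 124.3663101196289), (71.95804595947266, 124.92919158935547), 85.37940979003906) 0.010239004062097441 [0.5431 0.1142] [0.0036 0.0081 0.0184]
strip 879 ((443.4334411621094, -114.22358703613281), (112.26382446289062, 332.63751220703125), 38.872467041015625) 0.06302831081586388 [ 0.4943 -0.1784] [0.049  0.0615 0.0658]
stand 4913 ((504.5196533203125, -164.67787170410156), (258.8863220214844, 437.8914489746094), 85.91448974609375) 0.053838680736499236 [ 0.5738 -0.1598] [0.0446 0.0498 0.055 ]
pot 1268 ((516.3350830078125, -94.72941589355469), (120.97904968261719, 450.61785888671875), 56.27981948852539) 0.10653403381108345 [ 0.6213 -0.1683] [0.0519 0.106  0.1238]
```

View pics/topb.png

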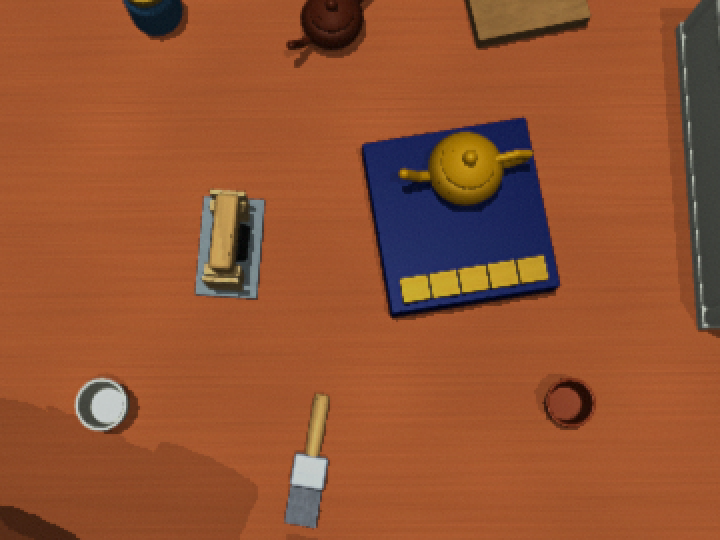

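View pics/scene0.png

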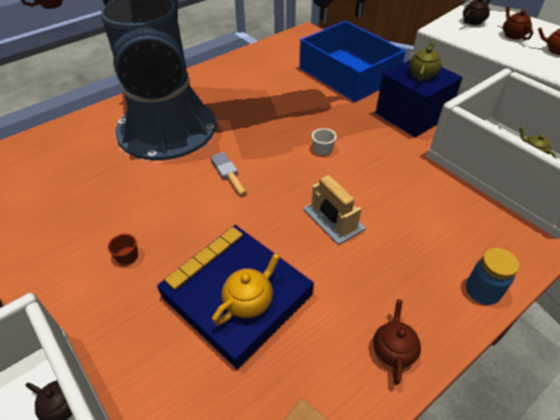

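```bash
cat >> h.py <<'E'
def fit(c,m,z,n):
    k,lab,st,_=cv2.connectedComponentsWithStats(cv2.morphologyEx(m.astype(np.uint8),cv2.MORPH_CLOSE,np.ones((3,3))))
    m=lab==1+np.argmax(st[1:,4]); v,u=np.nonzero(m)
    q=np.array([at_z(c,a,b,z)[:2] for a,b in zip(u,v)])*1000
    r=cv2.minAreaRect(q.astype(np.float32)); print(n,m.sum(),np.round(r[0],1),np.round(r[1],1),round(r[2],1),q.mean(0).round(1)); return q
def box(u0,v0,u1,v1):
    m=np.zeros((420,560),bool); m[v0:v1,u0:u1]=1; return m
E
python3 - <<'E'
from h import *
c=camera("top");h,s,v=cv2.split(cv2.cvtColor(c["img"],cv2.COLOR_RGB2HSV));P=cloud(c)
for p in [(234,205),(218,225),(335,235),(380,220)]: print(p,h[p[1],p[0]],s[p[1],p[0]],v[p[1],p[0]])
fit(c,box(315,215,400,250)&(h>15)&(h<35)&(s>120)&(v>90),.062,"strip")
q=fit(c,box(295,145,405,250)&(h>105)&(h<135)&(s>100),.05,"stand")
fit(c,box(210,180,260,245)&(h>85)&(h<125),.01,"base")
fit(c,box(225,183,243,228)&(h>11)&(h<30)&(s<180)&(P[...,2]>.093),.104,"handle")
cv2.imwrite("pics/z.png",cv2.resize(c["img"][175:250,205:265,::-1],None,fx=8,fy=8,interpolation=cv2.INTER_NEAREST))
E
```

```text
(234, 205) 18 144 198
(218, 225) 9 67 114
(335, 235) 19 129 89
(380, 220) 22 200 193
strip 878 [ 497.4 -176. ] [ 29.4 177. ] 9.0 [ 497.4 -176.3]
stand 4993 [ 579.  -162.5] [221.  208.7] 8.9 [ 576.3 -156.7]
base 644 [550.4 126.7] [ 78.1 126.9] 85.7 [545.6 120.2]
handle 451 [548.9 123.4] [28.7 94.8] 84.5 [550.1 123.2]
```

View pics/z.png

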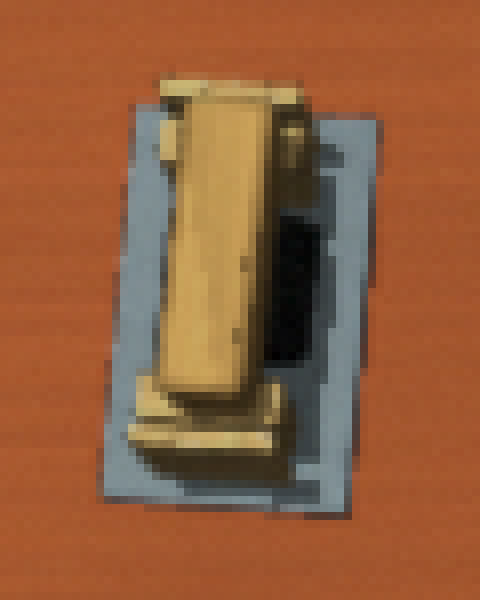

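```bash
cat >> h.py <<'E'
from scipy.spatial.transform import Rotation as R
def to(x,y,z,yaw):
    "world TCP target mm; yaw = world angle of tool y minus 90deg"
    o=get_obs(); M=R.from_rotvec(o["tcp_rot"]).as_matrix()
    d=M.T@(np.array([x,y,z])-1000*np.array(o["eef_pos"]))
    a=np.degrees(np.arctan2(M[1,1],M[0,1]))-90
    t=-(((yaw-a)+90)%180-90)
    print("t",o["time"],"pos",np.round(np.array(o["eef_pos"])*1000,1),"yaw",a.round(2),"-> shift",d.round(1),"turn",np.radians(t).round(4),"F",np.round(o["contact_force"],1),"open",o["opening"])
E
python3 -c "
from h import *
to(549.5,124,310,-4.5)"
```

```text
t 0.9 pos [196.9 459.6 404.7] yaw -23.19 -> shift [-456.3 -169.6   94.7] turn -0.3263 F [-0.8 -0.3  0.6] open 0.0853924983300173
```

Call:
step_arm:
  moves:
    - [[-50,-19,0,0],[-105,-39,10,-0.1],[-160,-59,20,-0.2],[-215,-80,30,-0.326],[-270,-100,40,-0.326],[-325,-121,55,-0.326],[-380,-141,70,-0.326],[-430,-160,85,-0.326],[-456,-169.6,94.7,-0.326],[-456.3,-169.6,94.7,-0.326]]
  grip: 85
  newtons: 80

```text
time: 2.15
eef_pos: [0.5503, 0.1225, 0.3089]
tcp_rot: [-0.128, -3.138, 0.001]
contact_force: [-0.3, 0.8, 0.3]
opening: 0.0848
grasp_force: 0.0
```

```bash
python3 - <<'E'
from h import *
to(549.5,124,240,-4.5)
c=camera("scene");P=cloud(c)
cv2.imwrite("pics/s1.png",cv2.resize(c["img"][100:280,240:440,::-1],None,fx=3,fy=3))
E
```

```text
t 2.15 pos [550.3 122.5 308.9] yaw -4.66 -> shift [ 0.8  1.4 68.9] turn -0.0027 F [-0.3  0.8  0.3] open 0.08475547716029981
```

View pics/s1.png

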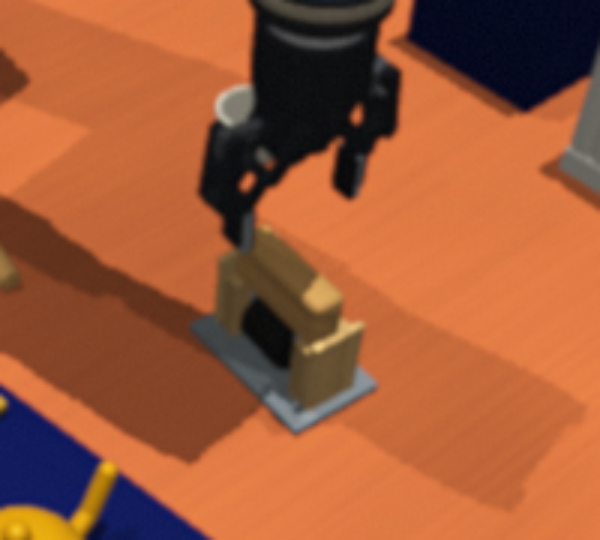

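The gripper hangs above the handle (crop about 290,270), its fingers on either side across the short way. I'll descend and close.

Call:
step_arm:
  moves:
    - [[0.8,1.4,25,0],[0.8,1.4,50,0],[0.8,1.4,69,0],[0.8,1.4,69,0]]

```text
time: 2.7
eef_pos: [0.5479, 0.1262, 0.2405]
tcp_rot: [-0.122, -3.137, 0.001]
contact_force: [0.2, 0.6, -0.2]
opening: 0.0852
grasp_force: 0.0
```

Call:
step_arm:
  moves:
    - [[0,0,0,0],[0,0,0,0],[0,0,0,0],[0,0,0,0],[0,0,0,0],[0,0,0,0],[0,0,0,0],[0,0,0,0]]
  grip: 10
  newtons: 100

```text
time: 3.7
eef_pos: [0.5491, 0.1255, 0.2418]
tcp_rot: [0.124, 3.138, 0.001]
contact_force: [-2.8, 0.4, 7.7]
opening: 0.0268
grasp_force: 99.2
```

Call:
step_arm:
  moves:
    - [[0,0,-8,0],[0,0,-20,0],[0,0,-45,0],[0,0,-80,0],[0,0,-110,0],[0,0,-110,0],[0,0,-110,0]]

```text
time: 4.58
eef_pos: [0.5486, 0.1254, 0.3504]
tcp_rot: [-0.124, -3.138, 0.0]
contact_force: [-0.1, 0.3, -3.1]
opening: 0.0271
grasp_force: 98.4
```

```bash
python3 - <<'E'
from h import *
to(549.5,124,240,-4.5)
c=camera("scene");P=cloud(c)
cv2.imwrite("pics/s2.png",cv2.resize(c["img"][70:270,240:440,::-1],None,fx=3,fy=3))
m=box(280,100,400,240)
for n in("scene","top"):
  for t in("roller_grip","roller"): 
    if n=="top" and t=="roller_grip": camera("top")
    for r in spot_point(n,t)[:1]: print(n,t,r)
E
```

```text
t 4.575 pos [548.6 125.4 350.4] yaw -4.52 -> shift [ -1.   -1.3 110.4] turn -0.0003 F [-0.1  0.3 -3.1] open 0.027093560400449815
scene roller_grip {'point': [0.6121, 0.364], 'confidence': 0.86}
scene roller {'point': [0.2195, 0.5883], 'confidence': 0.74}
top roller {'point': [0.6302, 0.415], 'confidence': 0.5}
```

View pics/s2.png

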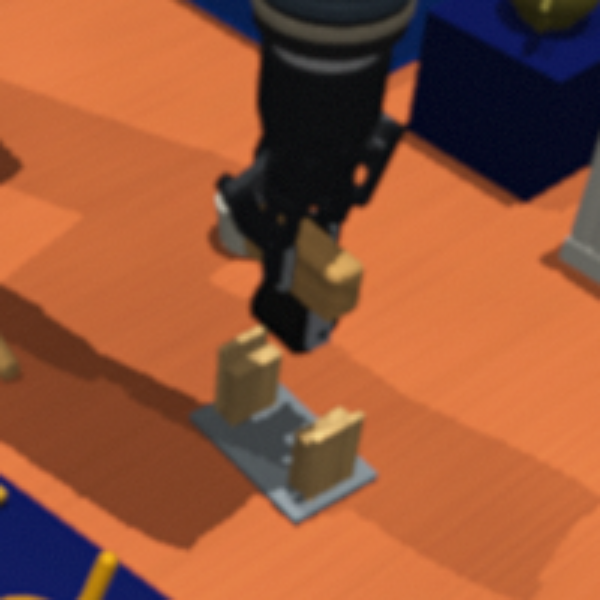

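Roller is held cleanly and out of the rest (posts empty at crop 250,380 and 325,450). Next, above section5.

```bash
python3 -c "
from h import *
to(486.4,-106.5,320,9)"
```

```text
t 4.875 pos [548.7 125.4 350.4] yaw -4.51 -> shift [  43.8 -236.1   30.5] turn -0.2359 F [ 0.5 -0.  -3.3] open 0.027177878321750257
```

Call:
step_arm:
  moves:
    - [[8,-45,0,-0.06],[17,-95,0,-0.12],[27,-145,0,-0.18],[36,-195,0,-0.236],[43.8,-236,15,-0.236],[43.8,-236,25,-0.236],[43.8,-236,25,-0.236],[43.8,-236,25,-0.236]]

```text
time: 5.88
eef_pos: [0.487, -0.1056, 0.3263]
tcp_rot: [-0.248, 3.131, 0.0]
contact_force: [0.5, -0.2, -2.7]
opening: 0.027
grasp_force: 99.2
```

```bash
python3 - <<'E'
from h import *
to(486.4,-106.5,285,9)
c=camera("top");h,s,v=cv2.split(cv2.cvtColor(c["img"],cv2.COLOR_RGB2HSV))
c=camera("scene")
cv2.imwrite("pics/s3.png",cv2.resize(c["img"][100:380,120:360,::-1],None,fx=2.1,fy=2.1))
E
```

```text
t 5.875 pos [ 487.  -105.6  326.3] yaw 9.07 -> shift [ 0.7 -0.8 41.3] turn 0.0013 F [ 0.5 -0.2 -2.7] open 0.027028744758017618
```

View pics/s3.png

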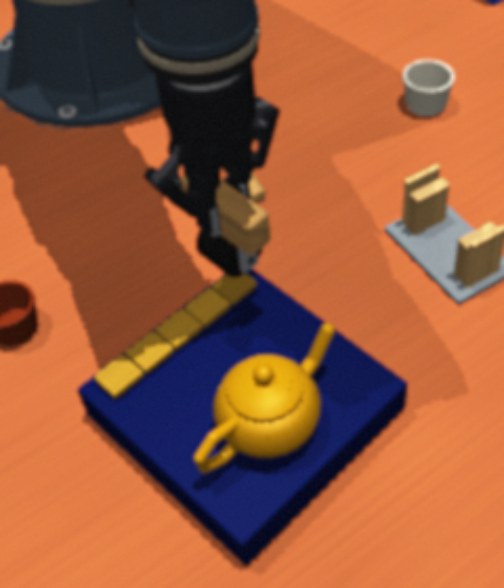

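The roller wheel hangs over section5 (crop 235,275), clear of the teapot. Pressing down step by step.

Call:
step_arm:
  moves:
    - [[0.5,-0.5,20,0],[0.5,-0.5,30,0],[0.5,-0.5,35,0],[0.5,-0.5,38,0],[0.5,-0.5,38,0]]

```text
time: 6.6
eef_pos: [0.4863, -0.107, 0.2883]
tcp_rot: [-0.247, 3.132, -0.0]
contact_force: [-0.0, 1.1, -1.9]
opening: 0.0267
grasp_force: 99.7
```

Call:
step_arm:
  moves:
    - [[0,0,2,0],[0,0,4,0],[0,0,4,0]]

```text
time: 6.98
eef_pos: [0.4865, -0.1072, 0.2854]
tcp_rot: [-0.246, 3.13, -0.002]
contact_force: [-5.4, -0.7, 20.2]
opening: 0.0266
grasp_force: 103.0
```

Call:
step_arm:
  moves:
    - [[0,0,1,0],[0,0,1,0]]

```text
time: 7.22
eef_pos: [0.4866, -0.1073, 0.2852]
tcp_rot: [-0.246, 3.129, -0.003]
contact_force: [-10.1, -1.8, 34.9]
opening: 0.0268
grasp_force: 104.9
```

Section5 hits bottom at the expected height (285 mm). Rolling along now.

Call:
step_arm:
  moves:
    - [[0,-6,-0.5,0],[0,-14,-0.5,0],[0,-22,-0.5,0],[0,-30,-0.5,0],[0,-38,-0.5,0]]

```text
time: 7.85
eef_pos: [0.4924, -0.145, 0.2853]
tcp_rot: [-0.246, 3.13, -0.002]
contact_force: [-9.7, 5.8, 31.4]
opening: 0.0267
grasp_force: 103.9
```

Call:
step_arm:
  moves:
    - [[0,-10,0,0],[0,-20,0,0],[0,-30,0,0],[0,-40,0,0],[0,-50,0,0],[0,-60,0,0],[0,-70,0,0]]

```text
time: 8.72
eef_pos: [0.5032, -0.2143, 0.2854]
tcp_rot: [-0.246, 3.13, -0.003]
contact_force: [-8.3, 0.2, 26.7]
opening: 0.0268
grasp_force: 103.4
```

Call:
step_arm:
  moves:
    - [[0,-9,0.2,0],[0,-18,0.2,0],[0,-27,0.3,0],[0,-36,0.3,0],[0,-38,0.3,0],[0,-38,0.3,0]]

```text
time: 9.48
eef_pos: [0.5091, -0.2521, 0.2853]
tcp_rot: [-0.245, 3.13, -0.005]
contact_force: [-9.2, -1.2, 28.8]
opening: 0.0272
grasp_force: 103.6
```

Call:
step_arm:
  moves:
    - [[0,10,0,0],[0,25,0,0],[0,40,0,0],[0,55,0,0],[0,70,0,0],[0,85,0,0],[0,100,0,0],[0,115,0,0],[0,130,0,0],[0,144,0,0]]

```text
time: 10.72
eef_pos: [0.4874, -0.1089, 0.2853]
tcp_rot: [-0.246, 3.128, -0.003]
contact_force: [-3.2, -2.4, 27.4]
opening: 0.027
grasp_force: 103.3
```

The return pass unwound the wheel, so I'll roll once more to the far end, which leaves it turned by about 6 rad, and lift there.

Call:
step_arm:
  moves:
    - [[0,-14,0,0],[0,-29,0,0],[0,-44,0,0],[0,-59,0,0],[0,-74,0,0],[0,-89,0,0],[0,-104,0,0],[0,-119,0,0],[0,-134,0,0],[0,-144,0,0]]

```text
time: 11.98
eef_pos: [0.5096, -0.2522, 0.2853]
tcp_rot: [-0.246, 3.129, -0.004]
contact_force: [-6.2, 0.1, 26.9]
opening: 0.0271
grasp_force: 103.4
```

Call:
step_arm:
  moves:
    - [[0,0,0,0],[0,0,0,0],[0,0,-10,0],[0,0,-40,0],[0,0,-65,0],[0,0,-65,0]]

```text
time: 12.72
eef_pos: [0.5096, -0.2513, 0.3496]
tcp_rot: [-0.247, 3.129, -0.002]
contact_force: [-0.3, -0.7, -3.2]
opening: 0.0273
grasp_force: 99.4
```

```bash
python3 -c "
from h import *
to(549,125.5,350,-4.5)"
```

```text
t 12.725 pos [ 509.6 -251.3  349.6] yaw 9.01 -> shift [-98.  366.   -0.8] turn 0.2358 F [-0.3 -0.7 -3.2] open 0.027263597217555918
```

Call:
step_arm:
  moves:
    - [[0,45,-5,0],[0,95,-10,0],[0,145,-10,0],[-15,195,-10,0.05],[-40,245,-10,0.1],[-65,295,-10,0.16],[-85,340,-5,0.236],[-98,366,0,0.236],[-98,366,0,0.236],[-98,366,0,0.236]]

```text
time: 13.98
eef_pos: [0.5483, 0.1254, 0.3472]
tcp_rot: [-0.123, -3.138, 0.001]
contact_force: [0.3, -0.9, -2.7]
opening: 0.0268
grasp_force: 99.9
```

```bash
python3 - <<'E'
from h import *
to(549,125.5,241,-4.5)
c=camera("top")
h,s,v=cv2.split(cv2.cvtColor(c["img"],cv2.COLOR_RGB2HSV));P=cloud(c)
m=box(315,215,400,250)&(h>15)&(h<35)&(s>120)&(v>90)
q=P[m]; sx=(q[:,1]+.1762)*.988-(q[:,0]-.4974)*.156
for k in range(5): 
    w=abs(sx-(k-2)*.036)<.012; print(k+1,w.sum(),np.median(q[w,2]))
a=c["img"][205:255,310:405,::-1]
c=camera("scene");b=c["img"][60:300,150:420,::-1]
cv2.imwrite("pics/s4.png",np.hstack([cv2.resize(b,(540,480)),cv2.resize(a,(250,480))]))
E
```

```text
t 13.975 pos [548.3 125.4 347.2] yaw -4.51 -> shift [ -0.9   0.2 106.2] turn -0.0001 F [ 0.3 -0.9 -2.7] open 0.026814284182164323
1 116 0.05792354846672005
2 118 0.05804398765470488
3 120 0.05759923010912911
4 115 0.05770294919061113
5 116 0.05736623567004745
```

View pics/s4.png

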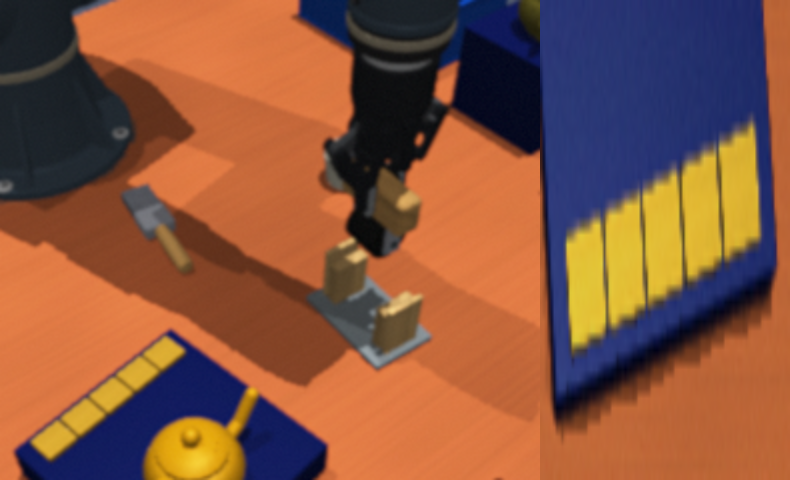

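All five sections read 58 mm (seated). The strip in the crop (right, around 660,240) is even, and the roller hangs over the rest. Lowering it.

Call:
step_arm:
  moves:
    - [[-0.5,0.2,40,0],[-0.5,0.2,75,0],[-0.5,0.2,90,0],[-0.5,0.2,97,0],[-0.5,0.2,102,0],[-0.5,0.2,104.5,0],[-0.5,0.2,104.5,0]]

```text
time: 14.95
eef_pos: [0.5492, 0.1259, 0.2441]
tcp_rot: [0.124, 3.139, 0.0]
contact_force: [-0.5, -0.8, -1.9]
opening: 0.0267
grasp_force: 100.0
```

Call:
step_arm:
  moves:
    - [[0,0,1,0],[0,0,2,0],[0,0,2.5,0],[0,0,2.5,0]]

```text
time: 15.45
eef_pos: [0.5491, 0.1259, 0.2418]
tcp_rot: [0.124, 3.139, 0.0]
contact_force: [-4.3, -1.2, 6.6]
opening: 0.0269
grasp_force: 101.5
```

Seated on the posts. Opening gradually, then retreating.

Call:
step_arm:
  moves:
    - [[0,0,0,0],[0,0,0,0],[0,0,0,0],[0,0,0,0],[0,0,0,0],[0,0,0,0]]
  grip: 85
  newtons: 20

```text
time: 16.2
eef_pos: [0.5491, 0.1259, 0.2412]
tcp_rot: [-0.124, -3.139, -0.0]
contact_force: [-0.5, 0.2, -0.3]
opening: 0.0852
grasp_force: 0.0
```

Call:
step_arm:
  moves:
    - [[0,0,-10,0],[0,0,-30,0],[0,0,-60,0],[0,0,-100,0],[40,0,-140,0],[80,0,-150,0],[120,0,-150,0],[120,0,-150,0]]

```text
time: 17.2
eef_pos: [0.4275, 0.1353, 0.3925]
tcp_rot: [0.122, 3.138, 0.001]
contact_force: [0.1, 0.8, 0.9]
opening: 0.085
grasp_force: 0.0
```

```bash
python3 - <<'E'
from h import *
to(549,125.5,241,-4.5)
c=camera("top");P=cloud(c);h,s,v=cv2.split(cv2.cvtColor(c["img"],cv2.COLOR_RGB2HSV))
fit(c,box(225,183,243,228)&(h>11)&(h<30)&(s<180)&(P[...,2]>.093),.104,"handle")
a=c["img"][165:260,195:275,::-1]
c=camera("scene");b=c["img"][120:270,270:400,::-1]
cv2.imwrite("pics/s5.png",np.hstack([cv2.resize(b,(380,440)),cv2.resize(a,(370,440))]))
E
```

```text
t 17.2 pos [427.5 135.3 392.5] yaw -4.46 -> shift [-121.8   -0.5  151.6] turn 0.0008 F [0.1 0.8 0.9] open 0.08496670684487506
handle 444 [548.9 125.7] [ 32.3 102.1] 84.3 [551.4 123.5]
```

View pics/s5.png

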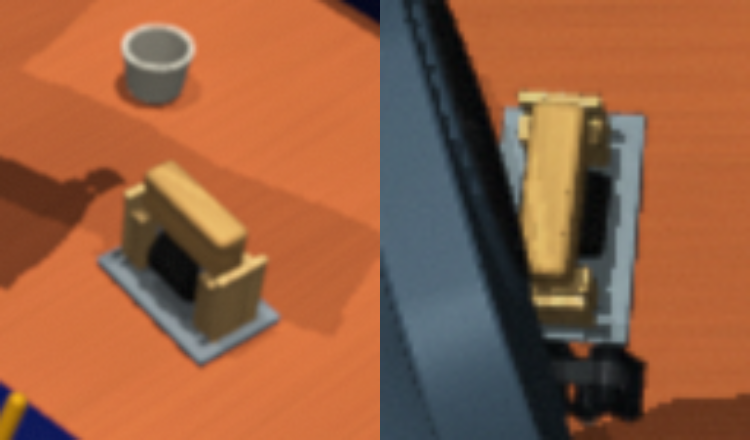

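The roller sits upright on both posts, wheel hanging free (crop 190,230), gripper clear. Handing in.

```bash
python3 -c "
from workcell import *
print(finish_job())"
```

```text
the job is handed in; nothing more can be done
None
```

The job is handed in: all five sections measure about 58 mm high (seated), the roller is back upright in its rest, and the arm never went near the teapot or cups; `finish_job()` returned no verdict.

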